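# Open the yellow weekly pill box: lift its recessed cover and slide it along

### The job

Open the yellow weekly pill box on the low stool for refilling: take its white cover by the upright yellow tab, lift the cover out of its recess just far enough to clear the deck, and slide it along its channels to the other end of the box, until all the pill compartments are uncovered. Set it down flat on the deck inside the channels and let go. Leave the cover of the blue pill box in its place.

Things in the scene. Friction and masses are not known exactly. Their poses are not given: they have to be found in the camera images.
- yellow_box: Yellow pill box, fixed on a green stool; 78 (x) x 204 (y) x 66 mm high; origin: underside centre, z up. Channels along y, 66 mm wide, end stops at y -96 and +96. Wells (opening 46 x 66 mm) centred at y = -53 in a recess 66 x 86 mm, its ledge at z = 26, 10 mm below the deck. Lips over the channels (z 62 to 66, gap 52 mm) stop the cover after a lift of 28 mm; it slides to +y once lifted over 10 mm.
- yellow_hatch: Loose white cover of the yellow box: plate 60 (x) x 80 (y) x 8 mm, 70 g, with an upright yellow tab at its centre, 30 (x) x 12 (y) mm, reaching from 8 to 52 mm above the underside. Origin: centre of the underside; axes as the box's. Seated at (0, -53, 26) mm in the box's frame, 3 mm play all round. Pinch the tab's 12 mm thickness (along y), near its top.
- yellow_deck (a point): Centre of the yellow box's flat deck surface, at (0, 43, 36) mm in the box's frame, axes as the box's. The deck runs from y = -10 to +96 mm of the box. The wells are all uncovered when the cover's centre is less than 21 mm short of this point (towards -y); the cover meets the end stop 13 mm beyond it.
- blue_hatch: White cover with a blue tab of the blue pill box, which is the same as the yellow one in all but colour and stands beside it on the stool. Same sizes and origin as the yellow box's cover. To be left in its recess.

How it is judged (in metres and radians):
On the way:
1. the yellow box's cover is lifted out of its recess, clear of the deck, while still over the compartments (z of yellow_hatch in the frame of yellow_box above 0.0375 m and y of yellow_hatch in the frame of yellow_box below -0.01 m and angle between yellow_hatch's own z axis and vertical below 0.2 rad), for 0.05 s.
At the end, for the whole second after the job is handed in: The yellow box's cover lies flat (within 0.1 rad), released and at rest on the deck (within 4 mm) inside the channels, its centre between y = +20 mm and the end stop in the box's frame, all compartments uncovered; the blue box's cover is within 12 mm of its start (y of yellow_hatch in the frame of yellow_box between 0.02 and 0.06 m and x of yellow_hatch in the frame of yellow_box between -0.008 and 0.008 m and z of yellow_hatch in the frame of yellow_box between 0.032 and 0.04 m and angle between yellow_hatch's own z axis and vertical below 0.1 rad and linear speed of yellow_hatch below 0.02 m/s and distance of blue_hatch from where it was at the start of the episode below 0.012 m); the robot touches nothing.
It fails at once if the blue box's cover is lifted or shifted (moved by more than 12 mm) (distance of blue_hatch from where it was at the start of the episode above 0.012 m).
It also fails if it takes over 32 s, if anything falls off the work surface, if the arm or the gripper's body presses on something with over 40 N, if the wrist force passes 120 N, or if a joint passes its speed limit or range.

### The arm

A 7-joint arm with a two-finger parallel gripper is mounted at the origin on the work surface. World frame = base frame: x ahead of the robot, y to its left, z up, the work surface at z = 0. Lengths are in m, angles in degrees, forces in N, time in s.
With the tool pointing down it reaches from about 0.4 to 0.875 m from the base axis. Payload 4.4 kg.
Tool frame: the origin (TCP) lies midway between the tips of the shut fingers; the grasp point (between the pads) lies 19 mm behind it; z points along the fingers, y is the line along which they close (so a half turn about z gives the same grasp; the last joint's range is limited). The gripper opens to 85 mm and grips with 20 to 120 N. Pads are 22 mm wide; open, the fingers measure 114 mm over their backs; the gripper's body (76 mm by 85 mm) begins 54 mm behind the grasp point. The pads swing forward as they close: fully open they stand 13 mm farther back than shut.
Start: joints at [-75.275, 36.005, 2.206, 86.941, -1.547, 57.084, -1.146], TCP at [0.206, 0.616, 0.231] pointing down, gripper open.
Joint ranges: [-175.42, 175.42], [-21.48, 121.26], [-71.46, 75.88], [10.55, 141.38], [-63.04, 243.04], [13.31, 113.54], [-168.57, 168.57]. Speed limits (degrees/s): [147.25, 147.25, 180, 180, 180, 180, 180].

### API

Orientations are given as a 3x3 rotation matrix whose columns are the frame's x, y, z axes.
In Python, from bench import env gives the robot as it stands.
- The arm moves only by the tool drive_tool, never from a script. Its argument "increments" is a list that holds one entry, the list of rows, each a list of 7 numbers: the turn, a rotation vector about the world's x, y, z in degrees, then the shift along the world's x, y, z in cm, then the finger opening in cm, from 0 to 8.54. A call has 1 to 12 rows; each row is the pose to reach, as a shift and turn from the pose commanded when the call began; what a row does not reach only later rows make up. A row lasts 1/10 s, in which the tool goes at most 50 mm and 8.59 degrees, less where a joint would pass 70% of its speed; a pose out of reach is approached as far as the arm can. A call with a gripper value outside its range is refused whole. The fingers move at their own pace and stop on an object; "force" is the grip in N (left out, the last holds). Time passes only in rows, so rows that repeat a pose let the fingers close. It gives the time, the measured TCP pose, the force, the opening and the grip force at its end, in the units of the state.
- env.read_state(): the state, without advancing time (a new reading comes with each control period).
- env.snapshot(name): name is "scene" or "top" or "wrist"; returns (picture, depth): 480x640x3 uint8, red, green, blue; 480x640 float32, m along the optical axis (not along the pixel's ray), 0 where there is no reading.
- env.camera_model(name): a dict with "mtx" (3x3 intrinsics, pixels), "R" (3x3) and "t" (3): a world point X has camera coordinates R X + t; the wrist camera has in their place "tool_from_camera" (4x4, takes a point from camera to tool coordinates, whose origin is the TCP and whose axes are the flange's). Camera axes: x right, y down, z forward; pixel columns grow to the right and rows downward; lengths in m; the calibration is good to about 2 mm. The wrist camera is an equidistant fisheye: a pixel r from the principal point sees the ray r / f radians off the axis. A picture is of the moment at which its call begins: read the wrist's pose just before it. camera_model takes no time and is no camera call.
- env.sign_off(): hands the job in; it is judged then, once.
The state is a dict: "time_s": time; "joint_pos": joint angles; "dq": joint speeds; "effort": joint torques, N m; "eef_pos": TCP position; "tool_rot": TCP orientation; "wrist_force": force on the tool from outside, world axes, zero at the start; "wrist_torque": the same for the moment, N m; "gripper_width": finger opening in m; "grip_force": force on a finger pad.
Only numpy, scipy, OpenCV 4.12 (cv2) and the standard library are available. Lean on these libraries where they do the work, as an engineer would, in place of code of your own. Each camera call takes 0.05 s, during which the arm holds its last target. There are 200 camera calls.

## Working session

There is one attempt and no reset: what is moved stays moved. The work goes in short steps, Python scripts to look and compute and a tool call to move; the robot and the scene stay as the last step left them, time stands still between calls to the robot, and variables do not carry over. Pictures are saved under pics/ and viewed, at most 10 in all, crops included, and the job is handed in when it is done.

Besides the shell and the picture viewer there is one more tool, called after ">>>" in YAML: its name, and indented under it one key for each argument. drive_tool: Moves the arm, as the interface text tells. Its arguments: {"type":"object","properties":{"increments":{"type":"array","items":{"type":"array","items":{"type":"array","items":{"type":"number"}}}},"force":{"type":"number"}},"required":["increments"]}

```bash
mkdir -p pics; cat > h.py <<'E'
from bench import env
import numpy as np, cv2
def world(name,pic,d,us,vs):
    m=env.camera_model(name);K=np.array(m["mtx"]);R=np.array(m["R"]);t=np.array(m["t"])
    z=d[vs,us]; P=np.stack([(us-K[0,2])/K[0,0]*z,(vs-K[1,2])/K[1,1]*z,z])
    return (R.T@(P-t.reshape(3,1))).T
E
python3 - <<'E'
from h import *
s=env.read_state();print(s["eef_pos"],s["tool_rot"],s["time_s"])
ims=[]
for n in("scene","top"):
    p,d=env.snapshot(n);np.savez(f"{n}.npz",p=p,d=d)
    cv2.imwrite(f"pics/{n}.png",p[:,:,::-1])
    hsv=cv2.cvtColor(p,cv2.COLOR_RGB2HSV)
    for c,lo,hi in(("yel",(20,120,80),(35,255,255)),("blue",(100,120,60),(130,255,255))):
        m=cv2.inRange(hsv,lo,hi);k,l,st,ce=cv2.connectedComponentsWithStats(m)
        for i in range(1,k):
            if st[i,4]>60:
                v,u=np.where((l==i)&(d>0))
                if len(u)==0: continue
                W=world(n,p,d,u,v);print(n,c,st[i],W.min(0).round(3),W.max(0).round(3),np.median(W,0).round(3))
E
```

```text
[0.20594783 0.61582266 0.23036807] [[-9.48353698e-01  3.17214267e-01 -6.10065147e-04]
 [ 3.17214853e-01  9.48351867e-01 -1.86348438e-03]
 [-1.25674104e-05 -1.96076403e-03 -9.99998078e-01]] 0.0
scene yel [498   0  36   9 236] [-0.421  0.944  0.002] [-0.342  1.034  0.024] [-0.369  0.986  0.015]
scene yel [543   0  12   8  70] [-0.363  0.569  0.001] [0.202 1.115 0.286] [-0.347  1.078  0.014]
scene yel [ 217  154  155   81 9830] [ 0.117 -0.1   -0.002] [0.526 0.237 0.23 ] [0.486 0.008 0.197]
scene blue [495 118  24  33 237] [0.449 0.335 0.174] [0.464 0.375 0.234] [0.454 0.356 0.202]
scene blue [560 169  80  50 666] [0.41  0.536 0.043] [0.56  0.637 0.059] [0.51  0.575 0.056]
scene blue [  255   226   184   101 12602] [ 0.533 -0.086  0.15 ] [0.683 0.127 0.231] [0.647 0.024 0.197]
top yel [ 242  275  155   89 6083] [ 0.394 -0.11   0.148] [0.525 0.122 0.22 ] [0.47  0.034 0.192]
top yel [350 317  13  24 214] [ 0.438 -0.051  0.203] [ 0.468 -0.035  0.231] [ 0.453 -0.043  0.228]
top blue [ 21   0  49  28 823] [0.989 0.493 0.014] [1.042 0.586 0.026] [1.023 0.536 0.022]
top blue [105   0  33  13 246] [1.017 0.364 0.016] [1.043 0.425 0.025] [1.033 0.387 0.022]
top blue [  69    4   54   53 1622] [0.932 0.392 0.014] [1.033 0.492 0.049] [0.982 0.442 0.022]
top blue [ 237  165  150   80 5635] [ 0.571 -0.085  0.148] [0.682 0.135 0.219] [0.636 0.048 0.192]
top blue [343 200  10  21 148] [ 0.603 -0.036  0.215] [ 0.631 -0.024  0.231] [ 0.617 -0.029  0.228]
top blue [  0 274  13  43 316] [0.445 0.549 0.051] [0.519 0.575 0.059] [0.468 0.566 0.055]
top blue [  0 321  26   5  77] [0.431 0.392 0.053] [0.462 0.569 0.262] [0.46  0.411 0.26 ]
```

View pics/top.png

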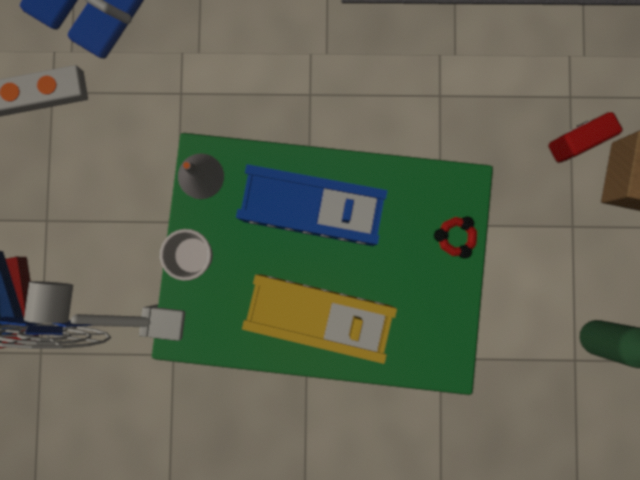

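View pics/scene.png

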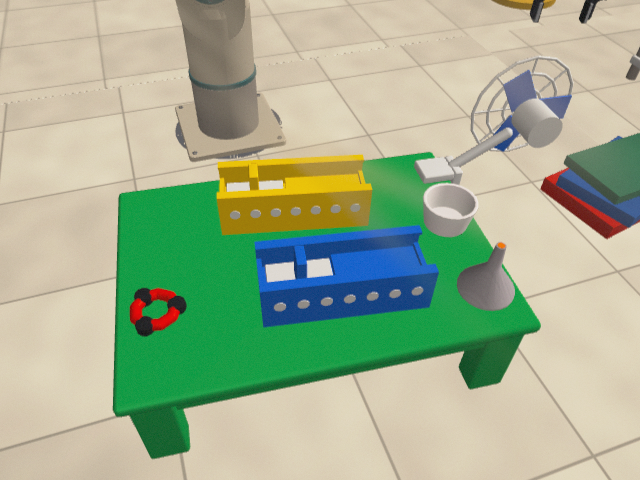

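The top view shows the yellow box with its cover at the right (tab near pixel 356,328) and the deck to the left (about 290,310). The blue box is above it, with its tab at (348,210). A fan stands left of the stool, around (48,300). The scene view agrees with this. Next I'll measure the box axis and the fan height.

```bash
python3 - <<'E'
from h import *
for n in("top","scene"):
    f=np.load(n+".npz");p,d=f["p"],f["d"];hsv=cv2.cvtColor(p,cv2.COLOR_RGB2HSV)
    v,u=np.where(d>0);W=world(n,p,d,u,v)
    a=(W[:,0]>.3)&(W[:,0]<.8)&(W[:,1]>.15)&(W[:,1]<.7)&(W[:,2]>.2)
    if a.any(): print(n,"tall",W[a].min(0).round(3),W[a].max(0).round(3))
    for lo,hi,c in((20,35,"y"),(100,130,"b")):
        k=(hsv[v,u,0]>=lo)&(hsv[v,u,0]<=hi)&(hsv[v,u,1]>120)&(abs(W[:,1])<.2)
        Q=W[k&(W[:,2]>.209)&(W[:,2]<.219)]
        r=cv2.minAreaRect((Q[:,:2]*1000).astype(np.float32));print(n,c,"lips",r,np.median(Q[:,2]))
        Q=W[k&(W[:,2]>.224)]
        if len(Q)>5:print(n,c,"tab",cv2.minAreaRect((Q[:,:2]*1000).astype(np.float32)),np.median(Q[:,2]),len(Q))
        Q=W[k&(W[:,2]>.18)&(W[:,2]<.19)];print("deckz",np.median(Q[:,2]))
E
```

```text
top tall [0.432 0.189 0.2  ] [0.685 0.454 0.323]
top y lips ((465.32861328125, 8.796394348144531), (203.9432373046875, 78.28802490234375), 77.28007507324219) 0.21602624313363025
top y tab ((452.95098876953125, -42.81135940551758), (11.636075973510742, 28.307600021362305), 78.03563690185547) 0.22787728221271314 180
deckz 0.18608051482814286
top b lips ((626.9976806640625, 21.212928771972656), (203.1490020751953, 78.4979248046875), 79.96195220947266) 0.21597378287232147
top b tab ((617.6201171875, -29.785791397094727), (9.663040161132812, 28.632400512695312), 80.24949645996094) 0.22792367486846227 143
deckz 0.18605922976634864
scene tall [0.431 0.187 0.2  ] [0.685 0.456 0.323]
scene y lips ((464.4423828125, 8.451995849609375), (204.25271606445312, 83.1232681274414), 77.48029327392578) 0.2163338401713248
scene y tab ((452.6727600097656, -44.09597396850586), (12.002628326416016, 30.39470100402832), 77.42543029785156) 0.22847218917575443 143
deckz 0.18668426943939165
scene b lips ((626.0936279296875, 20.784164428710938), (203.990966796875, 81.43449401855469), 80.23193359375) 0.21646150682247794
scene b tab ((617.4818115234375, -30.79075813293457), (12.045333862304688, 31.958576202392578), 79.69407653808594) 0.22851984934369735 230
deckz 0.18672448549630183
```

>>> drive_tool:
  increments:
    - [[0, 0, 1.5, 0, 0, 5, 5], [0, 0, 3, 0, 0, 10, 5], [0, 0, 4.5, 0, 0, 15, 5], [0, 0, 5.8, 0, 0, 19, 5], [0, 0, 5.8, 2.2, -4.2, 19, 5], [0, 0, 5.8, 4.4, -8.4, 19, 5], [0, 0, 5.8, 6.6, -12.6, 19, 5], [0, 0, 5.8, 8.8, -16.8, 19, 5], [0, 0, 5.8, 11, -21, 19, 5], [0, 0, 5.8, 13.2, -25.2, 19, 5], [0, 0, 5.8, 15.4, -29.4, 19, 5], [0, 0, 5.8, 17.6, -33.6, 19, 5]]

```text
time_s: 1.3
eef_pos: [0.3825, 0.2784, 0.4211]
tool_rot: [[-0.976, 0.22, -0.0], [0.22, 0.976, -0.0], [0.0, -0.0, -1.0]]
wrist_force: [0.6, 0.4, -0.3]
gripper_width: 0.0499
grip_force: 0.0
```

>>> drive_tool:
  increments:
    - [[0, 0, 0, 1, -4.5, 0, 4], [0, 0, 0, 2, -9, 0, 4], [0, 0, 0, 3, -13.5, 0, 4], [0, 0, 0, 4, -18, 0, 4], [0, 0, 0, 5, -22.5, 0, 4], [0, 0, 0, 6, -27, -2, 4], [0, 0, 0, 7, -31, -5, 4], [0, 0, 0, 7.1, -32.1, -9, 4], [0, 0, 0, 7.1, -32.1, -12, 4], [0, 0, 0, 7.1, -32.1, -13, 4], [0, 0, 0, 7.1, -32.1, -13, 4]]

```text
time_s: 2.4
eef_pos: [0.4524, -0.0402, 0.2904]
tool_rot: [[-0.976, 0.219, -0.003], [0.219, 0.976, 0.0], [0.003, -0.001, -1.0]]
wrist_force: [0.5, 0.2, 0.6]
gripper_width: 0.0399
grip_force: 0.0
```

```bash
python3 - <<'E'
from h import *
s=env.read_state();print(s["eef_pos"],s["gripper_width"])
p,d=env.snapshot("wrist");cv2.imwrite("pics/w1.png",p[:,:,::-1])
m=env.camera_model("wrist");K=np.array(m["mtx"]);T=np.array(m["tool_from_camera"])
hsv=cv2.cvtColor(p,cv2.COLOR_RGB2HSV)
v,u=np.where((d>0)&(hsv[...,0]>=20)&(hsv[...,0]<=35)&(hsv[...,1]>120))
x=(u-K[0,2])/K[0,0];y=(v-K[1,2])/K[1,1];r=np.hypot(x,y)+1e-9;z=d[v,u]
C=np.stack([x/r*np.tan(r)*z,y/r*np.tan(r)*z,z]);Wt=T[:3,:3]@C+T[:3,3:]
W=(np.array(s["tool_rot"])@Wt).T+np.array(s["eef_pos"])
a=(W[:,2]>.223)&(W[:,2]<.233);print(a.sum(),cv2.minAreaRect((W[a][:,:2]*1000).astype(np.float32)),np.median(W[a],0))
E
```

```text
[ 0.45238594 -0.04019444  0.29040332] 0.03992405747014768
1012 ((449.9034423828125, -43.439937591552734), (11.29901123046875, 30.22932243347168), 77.10757446289062) [ 0.44896719 -0.04322518  0.22897092]
```

View pics/w1.png

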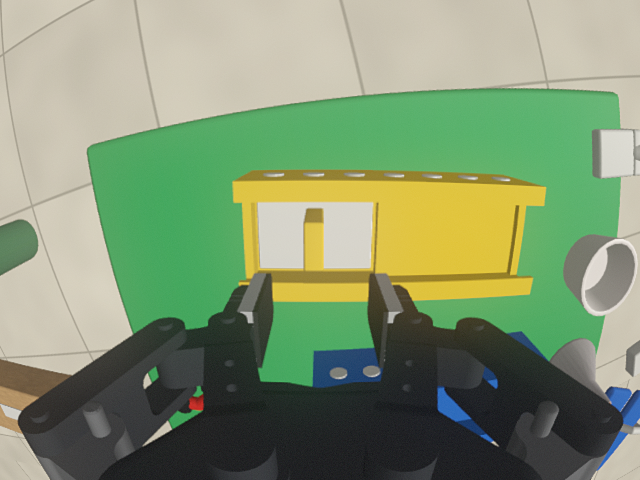

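The fisheye view shows the tab top at about (314,212), between the open fingers along y. All three views agree on a tab centre near (0.452, -0.043). I'll descend and pinch it.

>>> drive_tool:
  increments:
    - [[0, 0, 0, -0.1, -0.2, -3, 4], [0, 0, 0, -0.1, -0.2, -5.5, 4], [0, 0, 0, -0.1, -0.2, -7.5, 4], [0, 0, 0, -0.1, -0.2, -9, 4], [0, 0, 0, -0.1, -0.2, -9, 4], [0, 0, 0, -0.1, -0.2, -9, 2], [0, 0, 0, -0.1, -0.2, -9, 0.8], [0, 0, 0, -0.1, -0.2, -9, 0.8], [0, 0, 0, -0.1, -0.2, -9, 0.8], [0, 0, 0, -0.1, -0.2, -9, 0.8]]
  force: 40

```text
time_s: 3.45
eef_pos: [0.4536, -0.0425, 0.2029]
tool_rot: [[-0.976, 0.219, 0.004], [0.219, 0.976, 0.0], [-0.004, 0.001, -1.0]]
wrist_force: [0.3, 1.2, 6.5]
gripper_width: 0.0113
grip_force: 40.0
```

>>> drive_tool:
  increments:
    - [[0, 0, 0, 0, 0, 0.5, 0.8], [0, 0, 0, 0, 0, 1, 0.8], [0, 0, 0, 0, 0, 1.5, 0.8], [0, 0, 0, 0, 0, 2, 0.8], [0, 0, 0, 0, 0, 2, 0.8], [0, 0, 0, 0, 0, 2, 0.8]]

```text
time_s: 4.05
eef_pos: [0.4522, -0.0425, 0.2214]
tool_rot: [[-0.976, 0.22, 0.0], [0.22, 0.976, 0.0], [-0.0, 0.0, -1.0]]
wrist_force: [-0.7, 0.6, -0.4]
gripper_width: 0.0115
grip_force: 39.0
```

```bash
python3 - <<'E'
from h import *
p,d=env.snapshot("scene");cv2.imwrite("pics/s2.png",cv2.resize(p[120:260,180:400,::-1],None,fx=3.6,fy=3.6))
E
```

```text
(no output)
```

View pics/s2.png

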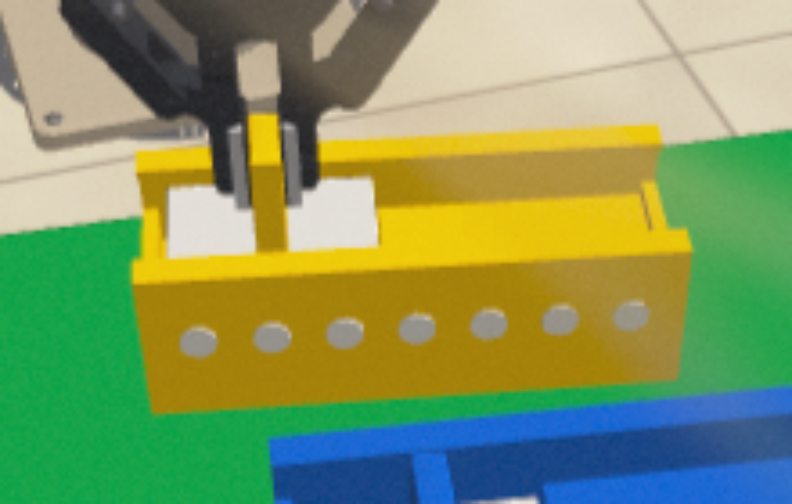

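The crop shows the cover gripped by its tab and level, with its plate (around 270,220) above the deck. I'll slide it 93 mm along the box's +y.

>>> drive_tool:
  increments:
    - [[0, 0, 0, 0.22, 1, 0, 0.8], [0, 0, 0, 0.44, 2, 0, 0.8], [0, 0, 0, 0.66, 3, 0, 0.8], [0, 0, 0, 0.88, 4, 0, 0.8], [0, 0, 0, 1.1, 5, 0, 0.8], [0, 0, 0, 1.32, 6, 0, 0.8], [0, 0, 0, 1.54, 7, 0, 0.8], [0, 0, 0, 1.76, 8, 0, 0.8], [0, 0, 0, 1.98, 9, 0, 0.8], [0, 0, 0, 2.0, 9.1, 0, 0.8], [0, 0, 0, 2.0, 9.1, 0, 0.8]]

```text
time_s: 5.2
eef_pos: [0.4726, 0.0491, 0.2214]
tool_rot: [[-0.976, 0.219, 0.001], [0.219, 0.976, 0.001], [-0.001, 0.001, -1.0]]
wrist_force: [2.3, 1.2, -0.3]
gripper_width: 0.0116
grip_force: 39.0
```

>>> drive_tool:
  increments:
    - [[0, 0, 0, 0, 0, -0.3, 0.8], [0, 0, 0, 0, 0, -0.5, 0.8], [0, 0, 0, 0, 0, -0.7, 0.8], [0, 0, 0, 0, 0, -0.8, 0.8], [0, 0, 0, 0, 0, -0.8, 0.8], [0, 0, 0, 0, 0, -0.8, 0.8]]

```text
time_s: 5.8
eef_pos: [0.4723, 0.048, 0.2132]
tool_rot: [[-0.975, 0.22, 0.0], [0.22, 0.975, -0.0], [-0.0, -0.0, -1.0]]
wrist_force: [2.7, -1.9, -2.4]
gripper_width: 0.0115
grip_force: 38.9
```

>>> drive_tool:
  increments:
    - [[0, 0, 0, 0, 0, -0.1, 0.8], [0, 0, 0, 0, 0, -0.15, 0.8], [0, 0, 0, 0, 0, -0.15, 0.8], [0, 0, 0, 0, 0, -0.15, 0.8]]

```text
time_s: 6.2
eef_pos: [0.4723, 0.0481, 0.2129]
tool_rot: [[-0.975, 0.22, 0.001], [0.22, 0.975, 0.0], [-0.001, 0.0, -1.0]]
wrist_force: [-0.2, -1.2, 10.3]
gripper_width: 0.0114
grip_force: 40.6
```

Contact is at the predicted height, so I'll release and rise.

>>> drive_tool:
  increments:
    - [[0, 0, 0, 0, 0, 0, 2], [0, 0, 0, 0, 0, 0, 3.5], [0, 0, 0, 0, 0, 0, 3.5], [0, 0, 0, 0, 0, 0, 3.5], [0, 0, 0, 0, 0, 2, 3.5], [0, 0, 0, 0, 0, 5, 3.5], [0, 0, 0, 0, 0, 9, 3.5], [0, 0, 0, 0, 0, 13, 3.5], [0, 0, 0, -2, -6, 17, 3.5], [0, 0, 0, -2, -10, 18, 3.5], [0, 0, 0, -2, -10, 18, 3.5]]

```text
time_s: 7.3
eef_pos: [0.4518, -0.0567, 0.3942]
tool_rot: [[-0.974, 0.226, 0.004], [0.226, 0.974, -0.002], [-0.004, -0.001, -1.0]]
wrist_force: [-0.1, 0.3, 0.9]
gripper_width: 0.0349
grip_force: 0.0
```

```bash
python3 - <<'E'
from h import *
p,d=env.snapshot("scene");cv2.imwrite("pics/s3.png",cv2.resize(p[120:260,180:400,::-1],None,fx=3.6,fy=3.6))
hsv=cv2.cvtColor(p,cv2.COLOR_RGB2HSV);v,u=np.where(d>0);W=world("scene",p,d,u,v)
k=(hsv[v,u,0]>=20)&(hsv[v,u,0]<=35)&(hsv[v,u,1]>120)&(W[:,2]>.225)&(abs(W[:,1])<.15)&(W[:,2]<.25)
Q=W[k];r=cv2.minAreaRect((Q[:,:2]*1000).astype(np.float32));print(r,np.median(Q[:,2]))
e=np.array([.22,.9755]);c=np.array(r[0])-[465,8.7];print("along",c@e,"across",c@[e[1],-e[0]])
E
```

```text
((471.1558532714844, 48.31199645996094), (11.81095027923584, 32.01552200317383), 77.48970031738281) 0.2379844564487666
along 39.99579026641845 across -2.7096043548583975
```

View pics/s3.png

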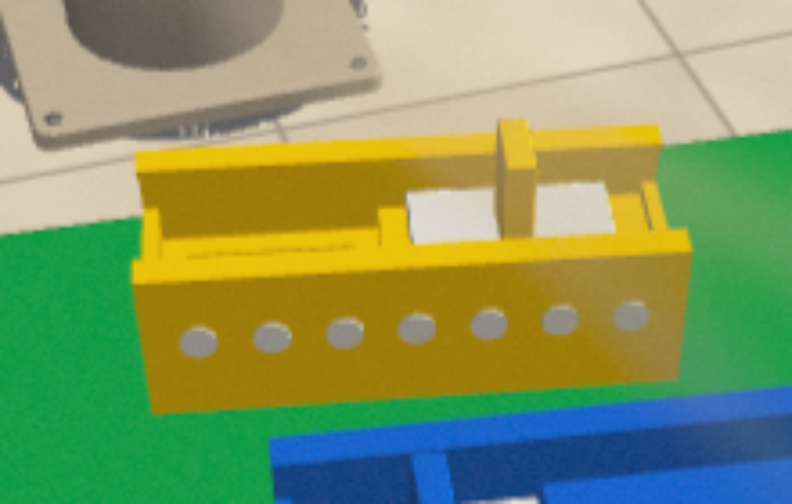

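The cover lies flat on the deck at box y ≈ +40 mm, with its tab top at z = 0.238. The wells are uncovered (around 270,245), and the arm is clear.

```bash
python3 -c "
from bench import env
print(env.sign_off())"
```

```text
the job is handed in; nothing more can be done
None
```

The yellow cover now lies flat on the deck at about y = +40 mm in the box's frame, released, with all compartments uncovered. The blue cover was not touched, and I handed the job in at about 7 s; no verdict came back.

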